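# Put the gem grader's instruments back on their outlines

## Task

Clear up the gem sorting desk: put the pocket scale, the micrometer and the two eyepiece loupes each back on the blue card that shows its own silhouette, centred on the silhouette and lined up with it, the micrometer the same way round as its silhouette and the larger loupe on the larger disc. Scale and micrometer end lying flat, display up, the loupes standing on their wide ends; leave the drinking glass standing where it is.

Things in the scene. Friction and masses are not known exactly. Their poses are not given: they have to be found in the camera images.
- scale: Grey pocket scale lying flat, 106 (x) x 52 (y) x 18 mm high, with a square steel pan towards its +x end and a greenish display towards its -x end. Plain parallel sides, to be gripped across its y width (52 mm). About 160 g. Origin: centre of its underside; x along its length, z up.
- micrometer: Digital micrometer lying flat, display up. Black housing 64 (x) x 30 (y) x 22 mm high, centred on the origin: grip it across y (30 mm). A steel barrel 18 mm thick runs from it to x = -75 mm; a grey C-frame, 15 mm high, spans x = +27 to +80 mm, bowing out to y = -53 mm. 200 g. Origin: middle of the housing's underside; x from barrel to frame, z up.
- large_loupe: Larger of two black round eyepiece loupes with a steel band and pale lens on top, standing on its wide end: skirt 48 mm diameter at the bottom narrowing to a straight barrel 32 mm in diameter from 14 mm up to the top at 44 mm; grip the barrel. About 50 g. Origin: centre of its underside, z up; round, so its yaw is of no account.
- small_loupe: Smaller of the two black round eyepiece loupes with a steel band and pale lens on top, standing on its wide end: skirt 28 mm diameter at the bottom narrowing to a straight barrel 20 mm in diameter from 10 mm up to the top at 34 mm; grip the barrel. About 25 g. Origin: centre of its underside, z up; round, so its yaw is of no account.
- scale_card: Pale blue printed card fixed flat on the desk, 136 (x) x 82 (y) mm, too thin to feel (top at z = 0), bearing a navy silhouette: a plain rectangle 112 (x) x 58 (y) mm in the middle, for the scale, which may lie on it either way round. Origin: centre of the card; z up. x along the rectangle's length.
- micrometer_card: Pale blue printed card fixed flat on the desk, 184 (x) x 104 (y) mm, too thin to feel (top at z = 0), bearing a navy silhouette: the micrometer's shape, 3 mm larger all round. Lying on it, the micrometer's axes point as the card's and its origin is at card x = 0, y = +18 mm. Origin: centre of the card; z up. x runs from barrel to C-frame; the frame bows to -y.
- large_loupe_card: Pale blue printed card fixed flat on the desk, 84 x 84 mm, too thin to feel (top at z = 0), bearing a navy silhouette: a disc of 54 mm diameter in the middle, for the large loupe. Origin: centre of the card; z up.
- small_loupe_card: Pale blue printed card fixed flat on the desk, 84 x 84 mm, too thin to feel (top at z = 0), bearing a navy silhouette: a disc of 34 mm diameter in the middle, for the small loupe. Origin: centre of the card; z up.
- glass: Empty clear drinking glass standing upright among the instruments, 68 mm diameter at the mouth, 85 mm high. Not to be moved. Origin: centre of its underside, z up. (A gold tube and an eraser lie about loose too, each under 25 mm high and 75 mm long, and are of no account.)
Mind the look-alikes: they are no part of the job. Leave any orange look-alike of the scale alone.

How it is judged:
By the outcome, as a careful person would: the job done as asked, in the order asked, and still so for the second after the job is handed in, with the robot touching nothing.
It also fails if it takes over 120 s, if anything falls off the work surface, if the arm or the gripper's body presses on something with over 40 N, if the wrist force passes 120 N, or if a joint passes its speed limit or range.

## Robot

A 7-joint arm with a two-finger parallel gripper is mounted at the origin on the work surface. World frame = base frame: x ahead of the robot, y to its left, z up, the work surface at z = 0. Lengths are in mm, angles in rad, forces in N, time in s.
With the tool pointing down it reaches from about 400 to 875 mm from the base axis. Payload 19.3 kg.
Tool frame: the origin (TCP) lies at the very end of the fingers, on their centre line; the grasp point (between the pads) lies 19 mm behind it (grip_point_offset is the z of the grasp point in the tool frame, in mm); z points along the fingers, y is the line along which they close (so a half turn about z gives the same grasp; the last joint's range is limited). The gripper opens to 85 mm and grips with 20 to 120 N. Pads are 22 mm wide; open, the fingers measure 114 mm over their backs; the gripper's body (76 mm by 85 mm) begins 54 mm behind the grasp point. The pads swing forward as they close: fully open they stand 13 mm farther back than shut.
Start: joints at [1.109, 0.521, -0.036, 1.599, 0.021, 1.021, -0.113], TCP at [238.63, -577.642, 231.291] pointing down, gripper open.
Joint ranges: [-2.91, 2.91], [-0.3, 2.13], [-1.5, 1.42], [0.17, 2.43], [-1.26, 4.41], [0.16, 1.93], [-2.52, 2.52]. Speed limits (rad/s): [1.89, 1.89, 2.39, 2.39, 3.01, 3.01, 3.01].

## Interface

Orientations are given as a 3x3 rotation matrix whose columns are the frame's x, y, z axes.
In Python, from workcell import movep, movel, goto_joints, open_gripper, clamp, wait, inverse_kinematics, read_state, camera, PlanningError, finish_job, grip_point_offset gives the robot as it stands. Calls block until the motion is done:
- movep(position, orientation): joint-space move of the TCP to a pose.
- movel(position, frame=None, max_speed=150, guard=None): straight line of the TCP; frame=None keeps the orientation; max_speed is the mean speed in mm/s. With guard (N) it stops when the force on the tool has changed by that much, and returns True; else False.
- goto_joints(angles): joint-space move.
- open_gripper() and clamp(): open the fingers fully, or close them until they stop; the grip force is fixed at half the most.
- wait(seconds).
- inverse_kinematics(position, orientation): joint angles nearest the present ones, or None.
- read_state(): the state.
- camera(name): name is "scene" or "top" or "wrist"; returns a dict with "image" (384x512x3 uint8, blue, green, red), "range_z" (384x512 float32, mm along the optical axis (not along the pixel's ray), 0 where there is no reading), "fx", "fy", "cx", "cy" (pixels), "cam_to_world" (4x4, takes a point from camera to world coordinates). Camera axes: x right, y up, looking along -z (the intrinsics and any distortion apply to the point x, -y, -z); pixel columns grow to the right and rows downward; lengths in mm; the calibration is good to about 2 mm. A picture is of the moment at which its call begins.
A pose or a line that the arm cannot do raises PlanningError and nothing moves.
- finish_job(): hands the job in; it is judged then, once.
The state is a dict: "time": time; "qpos": joint angles; "qvel": joint speeds; "joint_efforts": joint torques, N m; "eef_pos": TCP position; "tool_rot": TCP orientation; "ft_force": force on the tool from outside, world axes, zero at the start; "torque": the same for the moment, N m; "finger_gap": finger opening in mm; "gripper_force": force on a finger pad.
Only numpy, scipy, OpenCV 4.12 (cv2) and the standard library are available. Lean on these libraries where they do the work, as an engineer would, in place of code of your own. Each camera call takes 0.05 s, during which the arm holds its last target. There are 200 camera calls.

## Working session

There is one attempt and no reset: what is moved stays moved. The work goes in short steps, each a Python script; the robot and the scene stay as the last script left them, time stands still between calls to the robot, and variables do not carry over. Pictures are saved under pics/ and viewed, at most 14 in all, crops included, and the job is handed in when it is done.

```bash
ls; mkdir -p pics; python3 - <<'E'
from workcell import *
import cv2, numpy as np
for n in ("top","scene"):
    c=camera(n); cv2.imwrite(f"pics/{n}0.png",cv2.resize(c["image"],(768,576),interpolation=cv2.INTER_CUBIC))
    np.savez(f"{n}0.npz",**c)
    print(n,{k:c[k] for k in c if k not in("image","range_z")},(c["range_z"]>0).mean())
s=read_state();print(s["time"],s["tool_rot"],grip_point_offset,s["finger_gap"])
E
```

```text
pics
top {'fx': 428.25910502993554, 'fy': 428.25910502993554, 'cx': 252.79111633741468, 'cy': 193.09155485499542, 'cam_to_world': array([[-2.77773620e-02,  9.92512052e-01, -1.18946395e-01,
         3.92890217e+02],
       [-9.99416274e-01, -2.99419745e-02, -1.64496198e-02,
         6.39509003e+00],
       [-1.98879358e-02,  1.18420036e-01,  9.92764406e-01,
         1.11576274e+03],
       [ 0.00000000e+00,  0.00000000e+00,  0.00000000e+00,
         1.00000000e+00]])} 0.9960174560546875
scene {'fx': 356.5025706717479, 'fy': 356.5025706717479, 'cx': 253.49969545754433, 'cy': 190.96169244549694, 'cam_to_world': array([[ 4.22994131e-01, -5.00616768e-01,  7.55287242e-01,
         1.23973668e+03],
       [ 9.06103089e-01,  2.26979956e-01, -3.57011613e-01,
        -3.39090321e+02],
       [ 7.29093528e-03,  8.35381920e-01,  5.49621589e-01,
         5.47519392e+02],
       [ 0.00000000e+00,  0.00000000e+00,  0.00000000e+00,
         1.00000000e+00]])} 0.9960378011067709
0.1 [[ 9.24243244e-01  3.81803924e-01 -4.35906759e-04]
 [ 3.81804166e-01 -9.24242842e-01  8.65229379e-04]
 [-7.25357289e-05 -9.66113424e-04 -9.99999531e-01]] -18.700000000000003 85.38255717784844
```

View pics/top0.png

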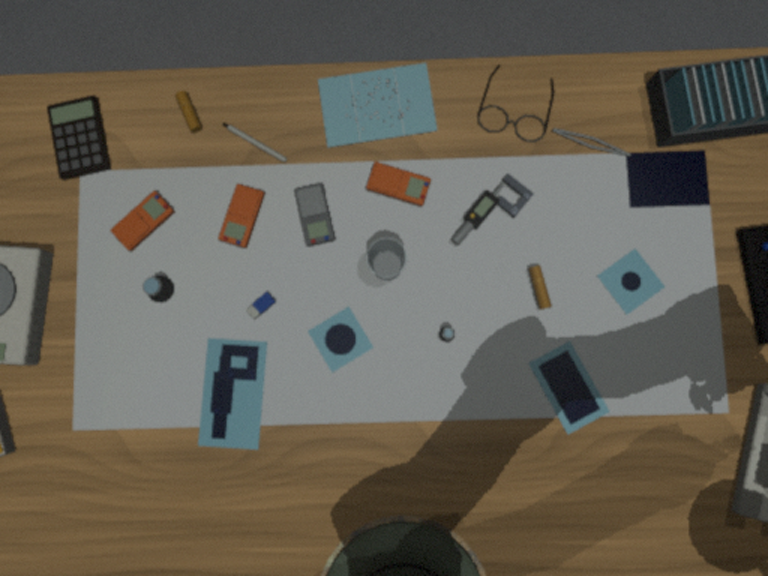

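View pics/scene0.png

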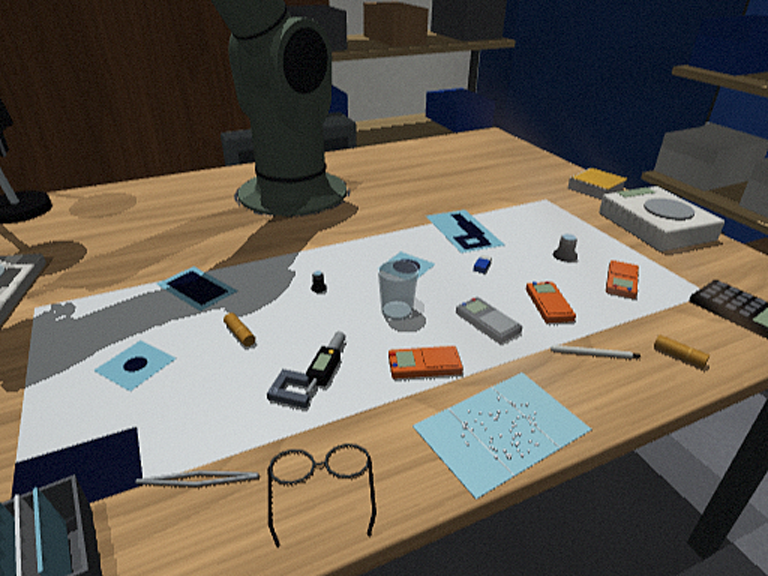

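The top view (768 px) shows the scale at (314,214), micrometer at (480,208), large loupe at (158,287), small loupe at (447,332) and glass at (386,255). The scale card is at (568,386) and the micrometer card at (233,394). The large disc is at (340,339) and the small disc at (631,281). The scene view agrees with this, and three orange look-alikes are visible.

```bash
cat > h.py <<'E'
from workcell import *
import cv2, numpy as np
def ray(c,uv):
    uv=np.atleast_2d(np.asarray(uv,float)); T=c["cam_to_world"]
    d=np.c_[(uv[:,0]-c["cx"])/c["fx"],-(uv[:,1]-c["cy"])/c["fy"],-np.ones(len(uv))]
    return T[:3,3],d@T[:3,:3].T
def onz(c,uv,z=0):
    o,d=ray(c,uv); return (o+d*((z-o[2])/d[:,2:]))[:,:2]
def proj(c,P):
    T=c["cam_to_world"]; p=(np.atleast_2d(P)-T[:3,3])@T[:3,:3]
    return np.c_[c["cx"]+c["fx"]*p[:,0]/-p[:,2], c["cy"]+c["fy"]*p[:,1]/p[:,2]]
def tri(cs,uvs):
    A=np.zeros((3,3));b=np.zeros(3)
    for c,uv in zip(cs,uvs):
        o,d=ray(c,uv);d=d[0]/np.linalg.norm(d[0]);M=np.eye(3)-np.outer(d,d);A+=M;b+=M@o
    return np.linalg.solve(A,b)
def rect(P):
    """min-area rect of world xy points: centre, (long,short), yaw of long side"""
    (x,y),(w,h),a=cv2.minAreaRect(np.float32(P)); a=np.radians(a)
    if w<h: w,h,a=h,w,a+np.pi/2
    return np.array([x,y]),np.array([w,h]),(a+np.pi/2)%np.pi-np.pi/2
def big(mask,near=None,amin=30):
    cs=[k for k in cv2.findContours(mask.astype(np.uint8),cv2.RETR_EXTERNAL,cv2.CHAIN_APPROX_NONE)[0] if cv2.contourArea(k)>=amin]
    if not cs: return None
    if near is None: return max(cs,key=cv2.contourArea)[:,0]
    return max(cs,key=lambda k:cv2.pointPolygonTest(k,tuple(map(float,near)),True))[:,0]
def blue(im):
    h=cv2.cvtColor(im,cv2.COLOR_BGR2HSV); return (h[...,0]>85)&(h[...,0]<108)&(h[...,1]>60)&(h[...,2]>45)
def look(c): return c
def down(yaw):  # tool z down, closing line (tool y) along yaw+90deg; tool x along yaw
    return np.array([[np.cos(yaw),np.sin(yaw),0],[np.sin(yaw),-np.cos(yaw),0],[0,0,-1.]])
def save(n,im): cv2.imwrite(f"pics/{n}.png",im)
E
python3 - <<'E'
from h import *
c=dict(np.load("top0.npz")); s=dict(np.load("scene0.npz"))
im=c["image"]
for n,p in dict(sc=(568,386),mc=(233,394),lc=(340,339),smc=(631,281)).items():
    u,v=np.array(p)/1.5; k=big(blue(im),(u,v)); r=rect(onz(c,k)); print(n,r[0].round(),r[1].round(),round(r[2],3),'click',onz(c,(u,v)).round())
    m=np.zeros(im.shape[:2],np.uint8); cv2.fillPoly(m,[cv2.convexHull(k)],1)
    m=cv2.erode(m,np.ones((3,3)))&(~blue(im)); q=big(m);r=rect(onz(c,q));print('   navy',r[0].round(),r[1].round(),round(r[2],3))
for n,p,q,z in (("scale",(314,214),(489,319),18),("mic",(481,208),(323,360),22),("large",(155,285),(567,240),44),("small",(447,330),(318,275),34),("glass",(386,240),(400,262),85)):
    u=np.array(p)/1.5;v=np.array(q)/1.5
    print(n,onz(c,u,z).round(),"tri",tri((c,s),(u,v)).round(), "range z",round(c["range_z"][int(u[1]),int(u[0])]))
w=camera("wrist");S=read_state();R=S["tool_rot"];T=w["cam_to_world"]
print("cam in tool",(R.T@(T[:3,3]-S["eef_pos"])).round(1),(R.T@T[:3,:3]).round(3),w["fx"],w["cx"],w["cy"])
for n,p in (("scale",(480,80)),("mic",(480,-110)),("mcard",(280,240)),("far",(430,300)),("smc",(400,-290))):
  print(n,[inverse_kinematics([p[0],p[1],z],down(np.pi/2)) is not None for z in(10,100,200,300)])
E
```

```text
sc [ 350. -294.] [133.  79.] 0.459 click [[ 351. -293.]]
   navy [ 351. -293.] [109.  58.] 0.426
mc [356. 283.] [180. 101.] -0.092 click [[353. 282.]]
   navy [359. 283.] [157.  68.] -0.123
lc [444.  96.] [81. 80.] -1.057 click [[442.  95.]]
   navy [442.  96.] [46. 46.] 0.761
smc [ 529. -412.] [82. 81.] 0.586 click [[ 528. -413.]]
   navy [ 529. -412.] [26. 26.] -0.075
scale [[661. 135.]] tri [664. 136.   7.] range z 1125
mic [[ 661. -156.]] tri [ 661. -157.   21.] range z 1113
large [[541. 404.]] tri [541. 405.  38.] range z 1086
small [[451. -88.]] tri [450. -89.  31.] range z 1077
glass [[598.  10.]] tri [591.   7. 112.] range z 1058
cam in tool [  78.8   -0.8 -142.3] [[-0.001  0.952  0.307]
 [ 1.     0.001  0.   ]
 [ 0.     0.307 -0.952]] 306.17849464373217 254.85983272329383 192.50944113896878
scale [True, True, True, True]
mic [True, True, True, True]
mcard [True, True, True, True]
far [True, True, True, True]
smc [True, True, True, True]
```

```bash
cat >> h.py <<'E'
import pickle
def view(name,xy,yaw,back=60,z=150):
    p=np.array(xy,float)-back*np.array([np.cos(yaw),np.sin(yaw)])
    movep([p[0],p[1],z],down(yaw)); c=camera("wrist"); pickle.dump(c,open(name+".pkl","wb")); return c
def load(n): return pickle.load(open(n+".pkl","rb"))
E
python3 - <<'E'
from h import *
t0=read_state()["time"]
a=view("scardA",(350,-293),0.43); b=view("scardB",(350,-293),0.43,20,210)
c=view("scaleA",(662,135),0.25); d=view("scaleB",(662,135),0.25,0,200)
print(read_state()["time"]-t0, read_state()["eef_pos"])
save("w1",cv2.resize(np.vstack([np.hstack([a["image"],b["image"]]),np.hstack([c["image"],d["image"]])]),(800,600),interpolation=cv2.INTER_AREA))
E
```

```text
3.9083 [661.6174216  134.17200711 199.63537272]
```

View pics/w1.png

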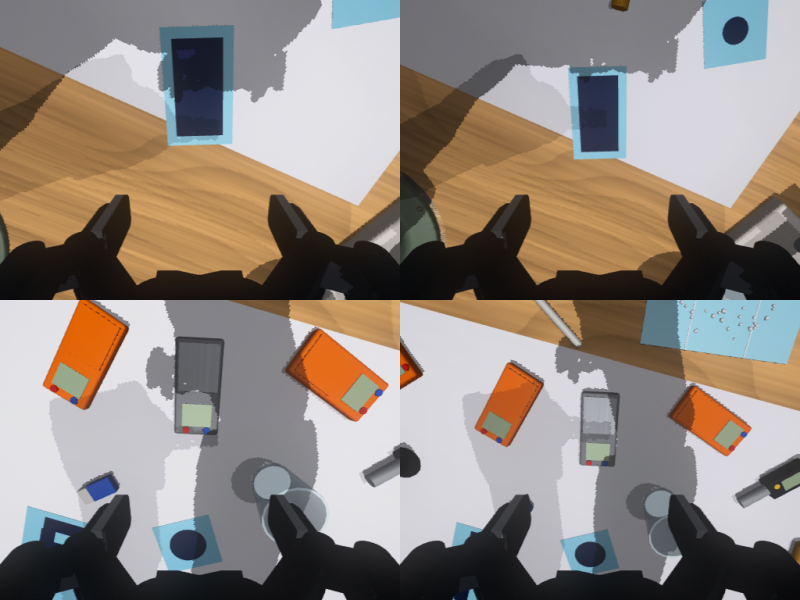

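The montage (800 px) shows the scale card at (197,85) and (600,112), and the scale at (198,388) and (600,428), with its display towards the tool. The mat shadows are as grey as the scale, so I'll segment objects by height from the range image and check that with triangulation between the two places.

```bash
cat >> h.py <<'E'
def height(c):
    v,u=np.mgrid[:384,:512]; o,d=ray(c,np.c_[u.ravel(),v.ravel()]); P=o+d*c["range_z"].reshape(-1,1)
    P[c["range_z"].ravel()<=0]=np.nan; return P.reshape(384,512,3)
def obj(c,xy,zmin,z,r=90):
    """contour pixels and world points (at z) of the thing standing above zmin near xy"""
    P=height(c); m=(P[...,2]>zmin)&(P[...,2]<80)&(np.hypot(P[...,0]-xy[0],P[...,1]-xy[1])<r)
    k=big(m,proj(c,[*xy,z])[0]); return k,onz(c,k,z),P
def card(c,xy):
    im=c["image"]; uv=proj(c,[*xy,0])[0]; h=cv2.cvtColor(im,cv2.COLOR_BGR2HSV)
    w=onz(c,np.indices((384,512))[::-1].reshape(2,-1).T).reshape(384,512,2); near=np.hypot(*np.moveaxis(w-xy,2,0))<110
    coloured=(h[...,1]>70)&(h[...,0]>85)&(h[...,0]<135)&near
    coloured=cv2.morphologyEx(coloured.astype(np.uint8),cv2.MORPH_OPEN,np.ones((3,3)))
    navy=coloured.astype(bool)&(h[...,0]>110)
    k=big(coloured,uv); q=big(navy,uv,20); return k,q
E
python3 - <<'E'
from h import *
for n in("scardA","scardB"):
    c=load(n); k,q=card(c,(350,-293)); hz=height(c)
    for x in(k,q): r=rect(onz(c,x)); print(n,r[0].round(1),r[1].round(1),round(r[2],4))
    m=np.zeros((384,512),np.uint8);cv2.fillPoly(m,[q],1);print("range z",np.nanmedian(hz[m>0][:,2]).round(1))
cs=[load(n) for n in("scardA","scardB")]
print("tri",tri(cs,[cv2.minAreaRect(np.float32(card(c,(350,-293))[1]))[0] for c in cs]))
cs=[load(n) for n in("scaleA","scaleB")]; b=[]
for c in cs:
    k,w,P=obj(c,(662,135),9,18); r=rect(w); print(r[0].round(1),r[1].round(1),round(r[2],4)); b.append(cv2.boxPoints(cv2.minAreaRect(np.float32(k))))
    m=np.zeros((384,512),np.uint8);cv2.fillPoly(m,[k],1);print("z",np.nanpercentile(P[m>0][:,2],[10,50,90]).round(1))
b=[x[np.lexsort((x[:,0],x[:,1]>x[:,1].mean()))] for x in b]
print([tri(cs,[b[0][i],b[1][i]]).round(1) for i in range(4)])
E
```

```text
scardA [ 350.3 -292.3] [135.7  81.5] 0.4566
scardA [ 350.2 -292.4] [111.6  56.5] 0.4575
range z 0.8
scardB [ 350.3 -292.4] [135.5  81. ] 0.4567
scardB [ 350.  -292.2] [111.3  56.2] 0.4521
range z 0.9
tri [ 353.26678282 -289.34222116    8.70651704]
[664.1 136.8] [104.  51.] 0.1995
z [15.  16.7 18.3]
[665.1 137.2] [104.5  51.2] 0.1996
z [14.8 16.6 18.3]
[array([710.7, 172.6,  11.6]), array([721. , 122. ,  11.2]), array([607.2, 154.7,  15.6]), array([616.9,  98.3,  11.3])]
```

```bash
cat >> h.py <<'E'
def pick(xy,yaw,z,hi=180):
    movep([*xy,z+100],down(yaw)); g=movel([*xy,z],max_speed=120,guard=15)
    clamp(); s=read_state(); print("pick guard",g,s["eef_pos"].round(1),"gap",round(s["finger_gap"],1),"F",s["gripper_force"])
    movel([*xy,hi],max_speed=150); s=read_state(); print("lifted gap",round(s["finger_gap"],1),"ft",s["ft_force"].round(1))
def place(xy,yaw,z,hi=180):
    movep([*xy,hi],down(yaw)); movel([*xy,z+15],max_speed=150); g=movel([*xy,z],max_speed=30,guard=6)
    s=read_state(); print("place guard",g,s["eef_pos"].round(1),"ft",s["ft_force"].round(1),"gap",round(s["finger_gap"],1))
    open_gripper(); movel([*xy,z+120],max_speed=150); print("t",round(read_state()["time"],1))
E
python3 - <<'E'
from h import *
pick((664.6,137.0),0.1996,3)
place((350.2,-292.4),0.4567,3)
c=view("scardC",(350,-293),0.4567,60,140)
k,w,P=obj(c,(350,-292),9,18); print(*rect(w))
k,q=card(c,(350,-292)); print(*rect(onz(c,k)))
a=c["image"]
d=view("micA",(661,-157),-0.6,75,150); e=view("micB",(661,-157),-0.6,20,190); print(read_state()["time"])
save("w2",cv2.resize(np.vstack([np.hstack([a,a]),np.hstack([d["image"],e["image"]])]),(800,600),interpolation=cv2.INTER_AREA))
E
```

```text
pick guard False [664.9 137.1   4. ] gap 50.4 F 62.322975397109985
lifted gap 50.4 ft [-0.1 -0.3 -2. ]
place guard True [ 350.2 -292.4    3.9] ft [-2.1  1.4 12.6] gap 50.1
t 12.3
[ 348.99752808 -291.71984863] [103.27750397  50.97330093] 0.45601433845578576
[ 350.33804321 -292.26239014] [134.63331604  81.56563568] 0.45596250668307015
14.6083
```

View pics/w2.png

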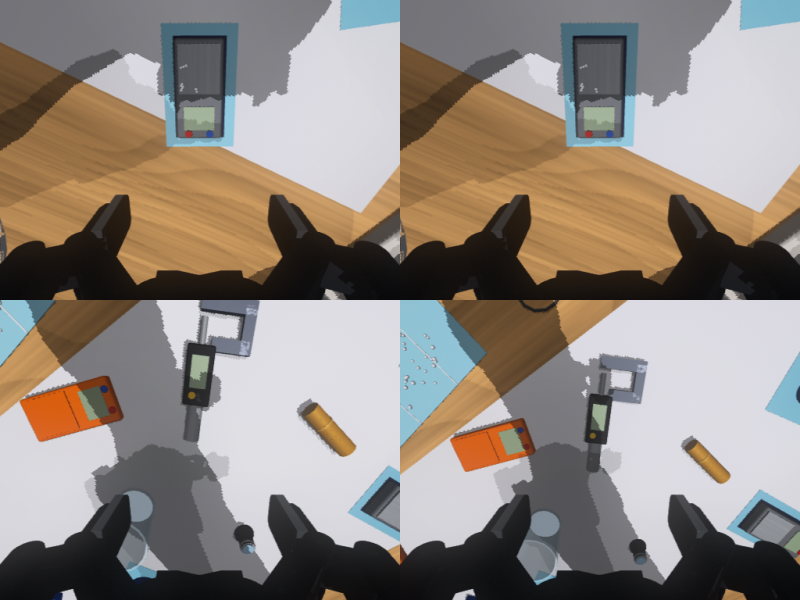

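The scale lies inside its silhouette, at (200,85) in the montage, and is off by about 1 mm. The micrometer is at (599,418), frame end up and bowing right, with free space around the housing.

```bash
cat >> h.py <<'E'
def house(c,xy,rr=75):
    P=height(c); V=c["image"].max(2); m=(P[...,2]>10)&(np.hypot(P[...,0]-xy[0],P[...,1]-xy[1])<rr)&(V<75)
    m=cv2.morphologyEx(m.astype(np.uint8),cv2.MORPH_CLOSE,np.ones((5,5)))
    k=big(m,None); f=np.zeros((384,512),np.uint8); cv2.fillPoly(f,[k],1)
    f=cv2.morphologyEx(f,cv2.MORPH_OPEN,np.ones((17,17))); k=big(f); return k,rect(onz(c,k,22)),np.nanpercentile(P[f>0][:,2],[50,90])
E
python3 - <<'E'
from h import *
cs=[load(n) for n in("micA","micB")]
bb=[]
for c in cs:
    k,r,z=house(c,(661,-157)); print(*r,z)
    o,w,P=obj(c,(661,-157),7,17,120); print("  all",*rect(w))
    b=cv2.boxPoints(cv2.minAreaRect(np.float32(k)));bb.append(b[np.lexsort((b[:,0],b[:,1]>b[:,1].mean()))])
print([tri(cs,[bb[0][i],bb[1][i]]).round(1) for i in range(4)])
E
```

```text
[436.27999878  -2.89616394] [344.01556396  87.41834259] 0.9700176114884744 [231.24768828 237.76250658]
  all [ 651.12457275 -171.77996826] [154.71972656  67.69087982] -0.7217147911987105
[487.98779297 -39.44961548] [681.08148193 196.95158386] 0.9689004819902136 [260.87001684 275.1641778 ]
  all [ 651.32824707 -171.72608948] [155.68186951  67.54098511] -0.7240200234382832
[array([ 703.6, -268. ,  403.1]), array([ 781.6, -157.2,  405.5]), array([ 730.9, -293.1,  400. ]), array([ 817.5, -174.1,  403.5])]
```

```bash
python3 - <<'E'
from h import *
a=view("mcardA",(358,283),-0.09,60,180); b=view("mcardB",(358,283),-0.09,20,220);print(read_state()["time"])
for c in(a,b):
    k,q=card(c,(358,283))
    print(*rect(onz(c,k)),"navy",*rect(onz(c,q)))
k,q=card(a,(358,283)); im=a["image"].copy(); cv2.drawContours(im,[k[:,None],q[:,None]],-1,(0,0,255),1)
m=load("micB"); im2=m["image"].copy(); cv2.drawContours(im2,[house(m,(661,-157))[0][:,None]],-1,(0,0,255),1); save("w3",cv2.resize(np.hstack([im,im2]),(800,300)))
E
```

```text
17.05
[355.80209351 283.66333008] [182.63453674 103.46395874] -0.09170555266271485 navy [358.11309814 282.38235474] [159.81539917  72.36790466] -0.09723214455684737
[356.14654541 283.70162964] [181.70381165 103.01679993] -0.09313500437781475 navy [358.26416016 282.42071533] [158.75073242  72.3555069 ] -0.093100915915862
```

View pics/w3.png

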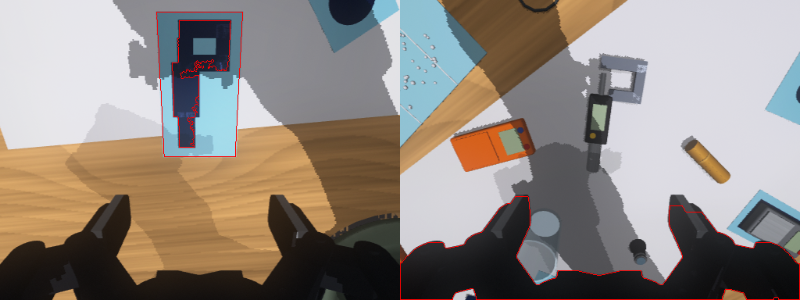

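The card's outline is found cleanly, at (200,84) with frame end up and bow to the right. The housing mask caught the gripper by mistake and needs a height cap.

```bash
sed -i 's/m=(P\[...,2\]>10)&(np/m=(P[...,2]>10)\&(P[...,2]<50)\&(np/' h.py; python3 - <<'E'
from h import *
cs=[load(n) for n in("micA","micB")]; bb=[];rs=[]
for c in cs:
    k,r,z=house(c,(661.5,-156)); print(*r,z); rs.append(r)
    b=cv2.boxPoints(cv2.minAreaRect(np.float32(k)));bb.append(b[np.lexsort((b[:,0],b[:,1]>b[:,1].mean()))])
print([tri(cs,[bb[0][i],bb[1][i]]).round(1) for i in range(4)])
E
```

```text
[ 661.9029541  -156.38386536] [63.842659   29.68740463] -0.7191040278030787 [21.97147985 23.05629498]
[ 662.70593262 -156.79309082] [65.71011353 29.63745308] -0.72102842800677 [21.9229602  23.00527078]
[array([ 696.5, -166.4,   11.8]), array([ 677.3, -189.3,   13.6]), array([ 647.7, -123.9,   21.7]), array([ 627.9, -147.8,   23.7])]
```

```bash
python3 - <<'E'
from h import *
pick((662.1,-156.3),-0.7225,4)
place((357.7,301.6),-0.0925,4)
a=view("mcardC",(358,283),-0.09,60,160)
k,r,z=house(a,(357.7,301.6)); print("house",*r,z); o,w,P=obj(a,(357.7,290),7,17,120); print("  all",*rect(w)); print("card",*rect(onz(a,card(a,(356,284))[0])))
b=view("lgA",(541,404),0.4,60,140); c=view("lgB",(541,404),0.4,10,180)
d=view("lcA",(442,96),0.0,60,150); e=view("lcB",(442,96),0.0,20,190)
for x in(b,c):
    k,w,P=obj(x,(541,404),37,44,60); r=cv2.minEnclosingCircle(np.float32(w)); print("large",r, np.nanpercentile([P[q[1],q[0],2] for q in k],[50,90]))
for x in(d,e):
    k,q=card(x,(442,96)); print("lcard",*rect(onz(x,k)),"disc",cv2.minEnclosingCircle(np.float32(onz(x,q))))
print(read_state()["time"])
save("w4",cv2.resize(np.vstack([np.hstack([a["image"],b["image"]]),np.hstack([c["image"],e["image"]])]),(800,600),interpolation=cv2.INTER_AREA))
E
```

```text
pick guard False [ 662.4 -156.3    4.5] gap 28.6 F 60.34307241439819
lifted gap 28.1 ft [ 0.5  0.  -2.6]
place guard True [357.6 301.6   4.4] ft [-1.7 -1.  14.4] gap 28.6
t 27.2
house [358.57089233 302.38604736] [62.38566208 29.74587822] -0.0933316788243177 [21.97734298 23.08527878]
  all [358.54089355 283.82647705] [154.66346741  68.00624084] -0.09736929735298627
card [356.11227417 283.44821167] [182.96789551 103.52110291] -0.08960351961431545
large ((540.7645263671875, 411.4482421875), 16.13273811340332) [40.69779276 41.54705219]
large ((541.5184936523438, 411.7322082519531), 16.348609924316406) [40.57263232 41.46728279]
lcard [443.02597046  96.17434692] [84.00389862 83.5611496 ] 0.5138514062715274 disc ((443.1313781738281, 95.86830139160156), 26.623445510864258)
lcard [443.14361572  96.2585144 ] [83.6463089  83.33960724] 0.5128939332806164 disc ((443.0636901855469, 95.78298950195312), 26.466602325439453)
30.6583
```

View pics/w4.png

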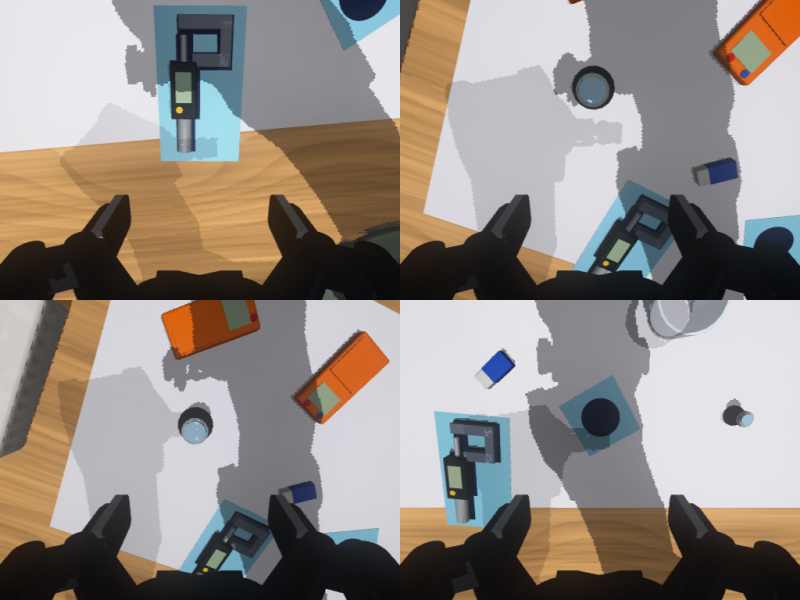

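The micrometer sits on its silhouette at (200,85), about 1 mm off. The large loupe at (593,88) is clear to grip, and the large disc is at (600,418).

```bash
python3 - <<'E'
from h import *
pick((541.1,411.6),0.4,20)
place((443.1,95.9),0.0,20)
a=view("lcC",(443,96),0.0,60,150)
k,w,P=obj(a,(443,96),37,44,60); print("large",cv2.minEnclosingCircle(np.float32(w)),"card",*rect(onz(a,card(a,(443,96))[0])))
b=view("smA",(452,-89),0.0,60,140); c=view("smB",(452,-89),0.0,10,180)
d=view("scA",(529,-412),-0.5,60,150); e=view("scB",(529,-412),-0.5,20,190)
for x in(b,c):
    k,w,P=obj(x,(452,-89),26,34,50); print("small",cv2.minEnclosingCircle(np.float32(w)), np.nanpercentile([P[q[1],q[0],2] for q in k],[50,90]))
for x in(d,e):
    k,q=card(x,(529,-412)); print("scard",*rect(onz(x,k)),"disc",cv2.minEnclosingCircle(np.float32(onz(x,q))))
print(read_state()["time"])
save("w5",cv2.resize(np.vstack([np.hstack([a["image"],b["image"]]),np.hstack([c["image"],e["image"]])]),(800,600),interpolation=cv2.INTER_AREA))
E
```

```text
pick guard False [541.2 411.8  20.6] gap 30.8 F 59.06565248966217
lifted gap 30.2 ft [-0.2  1.  -1. ]
place guard True [443.   96.   20.4] ft [-1.6 -0.4 12.3] gap 30.6
t 39.1
large ((442.2624206542969, 97.02616882324219), 16.150304794311523) card [443.07525635  96.13032532] [83.97531891 83.54788208] 0.5132673417549594
small ((447.1023864746094, -87.98053741455078), 10.259117126464844) [30.75669628 31.75469781]
small ((447.9657287597656, -87.81877899169922), 10.5503568649292) [30.65509373 31.83283982]
scard [ 529.32086182 -411.04129028] [83.92682648 83.65583038] 0.5887749161670532 disc ((533.9483032226562, -411.2869567871094), 6.233913898468018)
scard [ 529.20843506 -411.2159729 ] [83.34848785 83.30922699] 0.5898585564146064 disc ((522.7074584960938, -408.55645751953125), 11.524106979370117)
42.3333
```

View pics/w5.png

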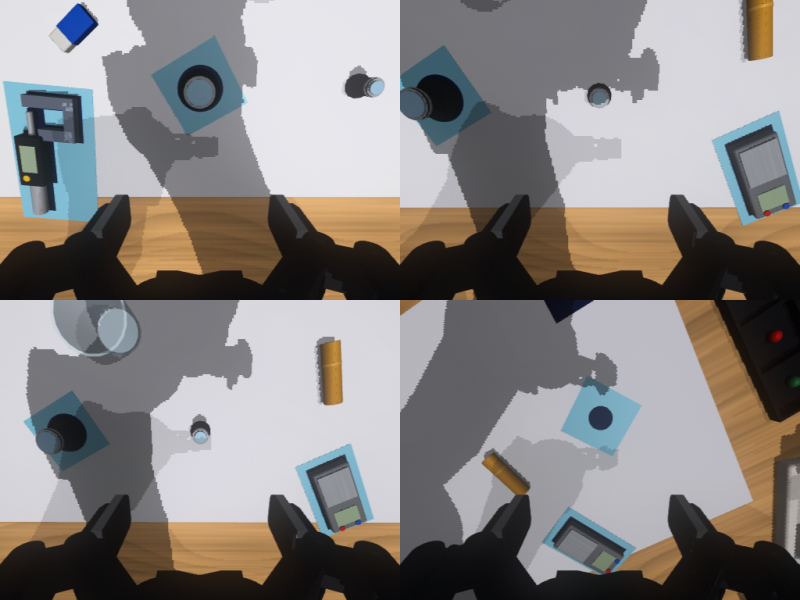

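The large loupe is centred on the large disc at (200,88), about 1 mm off. The small loupe is at (598,95) with free space all round, and the small disc is in the middle of its card at (600,418).

```bash
python3 - <<'E'
from h import *
pick((447.5,-87.9),0.0,14)
place((529.3,-411.1),-0.5,14)
a=view("scC",(529,-412),-0.5,60,150)
k,w,P=obj(a,(529,-412),26,34,60); print("small",cv2.minEnclosingCircle(np.float32(w)),"card",*rect(onz(a,card(a,(529,-412))[0])))
movep([400,-100,420],down(0.0)); b=camera("wrist"); t=camera("top"); print(read_state()["time"])
save("w6",np.vstack([cv2.resize(np.hstack([a["image"],b["image"]]),(800,300)),cv2.resize(np.hstack([t["image"],camera("scene")["image"]]),(800,300))]))
E
```

```text
pick guard False [447.6 -87.9  14.3] gap 17.9 F 58.285115361213684
lifted gap 18.1 ft [ 0.5  0.1 -0.2]
place guard True [ 529.2 -410.9   14.4] ft [-0.3  0.4  8.7] gap 17.8
t 51.0
small ((528.826416015625, -409.52349853515625), 10.256319046020508) card [ 529.23876953 -411.10473633] [83.69187164 83.6474762 ] -0.9817905145613333
52.9667
```

View pics/w6.png

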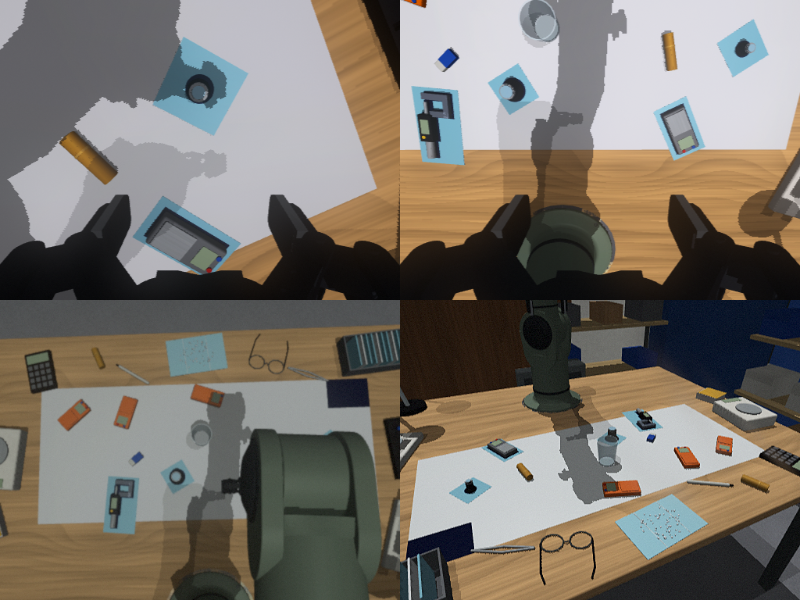

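The last views show all four things on their cards, with the glass and the orange look-alikes untouched and the arm clear. Residual offsets are under 2 mm, so I'm handing it in.

```bash
python3 -c "
from workcell import *
print(finish_job())"
```

```text
the job is handed in; nothing more can be done
None
```

The scale, micrometer and both loupes are each back on their own silhouettes, within about 2 mm by the wrist camera and with the micrometer the right way round. The glass and orange look-alikes were left alone, and the job was handed in at about 53 s of robot time.

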